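# Set the syringes in the notched rack by size

## Task

Lay the four syringes in the notched rack in order of size, one to a notch: the largest at the end by the wash bottle, from which it gets filled, and down to the smallest at the end by the brown dropper bottle. Each rests in the V-notches of both rails with its nozzle pointing away from you towards the bottles and its finger flange hanging just outside the near rail; leave the other things on the table where they lie.

Things in the scene. Friction and masses are not known exactly. Their poses are not given: they have to be found in the camera images.
- syringe_a: The largest of four clear syringes, loose, flat on the table. Barrel 30 mm thick, 104 long; nozzle 10 beyond it; flange 48 wide, 3 thick; grey plunger 22 out behind. About 80 g. Origin on the barrel's axis at the flange's front face, 15.0 mm above the table as it lies (46.2 when seated in the rack); x along the axis to the nozzle, z up. Grip the barrel about 35 mm ahead of the flange.
- syringe_b: The second largest of four clear syringes, loose, flat on the table. Barrel 24 mm thick, 96 long; nozzle 10 beyond it; flange 42 wide, 3 thick; grey plunger 22 out behind. About 55 g. Origin on the barrel's axis at the flange's front face, 12.0 mm above the table as it lies (42.0 when seated in the rack); x along the axis to the nozzle, z up. Grip the barrel about 35 mm ahead of the flange.
- syringe_c: The third largest of four clear syringes, loose, flat on the table. Barrel 19 mm thick, 86 long; nozzle 10 beyond it; flange 37 wide, 3 thick; grey plunger 22 out behind. About 38 g. Origin on the barrel's axis at the flange's front face, 9.5 mm above the table as it lies (38.4 when seated in the rack); x along the axis to the nozzle, z up. Grip the barrel about 35 mm ahead of the flange.
- syringe_d: The smallest of four clear syringes, loose, flat on the table. Barrel 14 mm thick, 76 long; nozzle 10 beyond it; flange 32 wide, 3 thick; grey plunger 22 out behind. About 22 g. Origin on the barrel's axis at the flange's front face, 7.0 mm above the table as it lies (34.9 when seated in the rack); x along the axis to the nozzle, z up. Grip the barrel about 35 mm ahead of the flange.
- syringe_rack: Fixed rack, base 62 x 232, 9 mm high. Two grey rails along y, 6 mm thick, 222 long, at x = -25 (near) and +25 mm (far, bottle side). V-notches (90 deg) at y = -81, -27, 27, 81 mm: 40 wide at the rail top (z 45), bottom at z 25. A barrel lies along x in both rails; syringe origin at x -28 to -46 mm. Origin on the table under the centre; x away from the robot, z up.
- wash_bottle: White wash bottle, blue cap, bent spout, 68 mm thick, 197 mm tall, fixed; it stands beyond the far rail at one end of the row, about 112 mm from the rack's centre in x and 120 mm to its +y or -y side. Origin at the centre of its underside.
- dropper_bottle: Small brown dropper bottle with a black top, 31 mm in diameter, 87 mm tall, fixed; it stands beyond the far rail at the other end of the row. Origin at the centre of its underside.
- masking_tape: Bystander, loose: roll of cream masking tape lying flat, 62 mm across, 20 mm high. Origin at the centre of its underside. Not to be moved.
- three_way_hub: Bystander, loose: round cream three-way hub with three black nuts, 53 x 54 mm, 14 mm high. Origin at the centre of its underside. Not to be moved.
- luer_tee: Bystander, loose: tee fitting with three blue hubs, 70 x 62 mm, 11 mm high. Origin at the centre of its underside. Not to be moved.

How it is judged:
At the end, for the whole second after the job is handed in: From the wash-bottle end, largest to smallest, each syringe lies at rest in both rails' notches: axis within 8 mm of the notch sideways, 4 mm of its seated height and 0.12 rad of the rack's x, origin (flange face) 26 to 47 mm on the near side of the rack's centre; the rest not moved (z of syringe_a in the frame of syringe_rack between 0.0422 and 0.0502 m and x of syringe_a in the frame of syringe_rack between -0.047 and -0.026 m and angle between the x axis of each of syringe_a, syringe_b, syringe_c, syringe_d and the x axis of syringe_rack, either way round below 0.12 rad and linear speed of each of syringe_a, syringe_b, syringe_c, syringe_d below 0.02 m/s and z of syringe_b in the frame of syringe_rack between 0.038 and 0.046 m and x of syringe_b in the frame of syringe_rack between -0.047 and -0.026 m and z of syringe_c in the frame of syringe_rack between 0.0344 and 0.0424 m and x of syringe_c in the frame of syringe_rack between -0.047 and -0.026 m and z of syringe_d in the frame of syringe_rack between 0.0309 and 0.0389 m and x of syringe_d in the frame of syringe_rack between -0.047 and -0.026 m and ((y of wash_bottle in the frame of syringe_rack above 0 m and y of syringe_a in the frame of syringe_rack between 0.073 and 0.089 m and y of syringe_b in the frame of syringe_rack between 0.019 and 0.035 m and y of syringe_c in the frame of syringe_rack between -0.035 and -0.019 m and y of syringe_d in the frame of syringe_rack between -0.089 and -0.073 m) or (y of wash_bottle in the frame of syringe_rack below 0 m and y of syringe_a in the frame of syringe_rack between -0.089 and -0.073 m and y of syringe_b in the frame of syringe_rack between -0.035 and -0.019 m and y of syringe_c in the frame of syringe_rack between 0.019 and 0.035 m and y of syringe_d in the frame of syringe_rack between 0.073 and 0.089 m))); the robot touches nothing.
It fails at once if the masking tape is moved more than 20 mm (distance of masking_tape from where it was at the start of the episode above 0.02 m).
It fails at once if the three way hub is moved more than 20 mm (distance of three_way_hub from where it was at the start of the episode above 0.02 m).
It fails at once if the luer tee is moved more than 20 mm (distance of luer_tee from where it was at the start of the episode above 0.02 m).
It also fails if it takes over 96 s, if anything falls off the work surface, if the arm or the gripper's body presses on something with over 40 N, if the wrist force passes 120 N, or if a joint passes its speed limit or range.

## Robot

A 6-joint arm with a two-finger parallel gripper is mounted at the origin on a cart in front of the work surface, level with it; the furniture and walls round the work are solid. World frame = base frame: x ahead of the robot, y to its left, z up, the work surface at z = 0. Lengths are in m, angles in rad, forces in N, time in s.
With the tool pointing down it reaches from about 0.275 to 0.775 m from the base axis. Payload 14.6 kg.
Tool frame: the origin (TCP) lies midway between the tips of the shut fingers; the grasp point (between the pads) lies 19 mm behind it; z points along the fingers, y is the line along which they close (so a half turn about z gives the same grasp; the last joint's range is limited). The gripper opens to 85 mm and grips with 20 to 120 N. Pads are 22 mm wide; open, the fingers measure 114 mm over their backs; the gripper's body (76 mm by 85 mm) begins 54 mm behind the grasp point. The pads swing forward as they close: fully open they stand 13 mm farther back than shut.
Start: joints at [-1.268, 0.263, -0.048, 1.259, 0, 1.415], TCP at [0.232, -0.471, 0.231] pointing down, gripper open.
Joint ranges: [-2.65, 2.65], [-0.89, 1.7], [-1.18, 1.37], [-2.13, 2.11], [-1.35, 1.29], [-3.14, 3.14]. Speed limits (rad/s): [1.89, 1.89, 2.57, 2.79, 3.14, 3.14].

## Interface

Orientations are given as a rotation vector (axis times angle).
In Python, from plant import ctrl gives the robot as it stands.
- The arm moves only by the shell command python3 inch.py 'ROWS'. ROWS is rows parted by semicolons, their numbers by spaces, 1 to 5 of them, each of 7 numbers: dx, dy, dz in m, then a rotation vector rx, ry, rz in rad, then the opening from 0.0 (shut) to 1.0 (fully open); each row is the pose to reach, as a shift and turn from the pose commanded when the command began, along the tool's axes at that moment; what a row does not reach only later rows make up. A row lasts 1/12 s, in which the tool goes at most 0.0417 m and 0.125 rad, less where a joint would pass 70% of its speed; a pose out of reach is approached as far as the arm can. The fingers move at their own pace and stop on an object; the grip force is fixed at half the most. Time passes only in rows, so rows that do not move let the fingers close. It prints the time, the measured TCP pose, the force, the opening and the grip force at its end.
- ctrl.observe(): the state, without advancing time (a new reading comes with each control period).
- ctrl.capture(name): name is "side" or "top" or "wrist"; returns the picture (400x640x3 uint8, red, green, blue); there is no depth.
- ctrl.camera_info(name): a dict with "camera_matrix" (3x3 intrinsics, pixels), "cam_to_world" (4x4, takes a point from camera to world coordinates); the wrist camera has in their place "T_tool_cam" (4x4, takes a point from camera to tool coordinates, whose origin is the TCP and whose axes are the flange's). Camera axes: x right, y down, z forward; pixel columns grow to the right and rows downward; lengths in m; the calibration is good to about 2 mm. A picture is of the moment at which its call begins: read the wrist's pose just before it. camera_info takes no time and is no camera call.
- ctrl.finish_job(): hands the job in; it is judged then, once.
The state is a dict: "time": time; "q": joint angles; "qvel": joint speeds; "joint_efforts": joint torques, N m; "eef_pos": TCP position; "eef_rot": TCP orientation; "force": force on the tool from outside, world axes, zero at the start; "wrist_torque": the same for the moment, N m; "width": opening from 0.0 (shut) to 1.0 (fully open); "gripper_force": force on a finger pad.
Only numpy, scipy, OpenCV 4.12 (cv2) and the standard library are available. Lean on these libraries where they do the work, as an engineer would, in place of code of your own. Each camera call takes 0.05 s, during which the arm holds its last target. There are 200 camera calls.

## Working session

There is one attempt and no reset: what is moved stays moved. The work goes in short steps, Python scripts to look and compute and a shell command to move; the robot and the scene stay as the last step left them, time stands still between calls to the robot, and variables do not carry over. Pictures are saved under pics/ and viewed, at most 14 in all, crops included, and the job is handed in when it is done.

```bash
ls; mkdir -p pics; python3 - <<'E'
from plant import ctrl
import cv2
print(ctrl.observe())
for n in("top","side","wrist"):
    cv2.imwrite(f"pics/{n}0.png",ctrl.capture(n)[:,:,::-1]); print(n,ctrl.camera_info(n))
E
```

```text
inch.py
pics
plant.py
{'time': 0.0, 'q': array([-1.26829046e+00,  2.63508886e-01, -4.89608432e-02,  1.25941148e+00,
       -7.35719715e-06,  1.41550533e+00]), 'qvel': array([ 3.71531780e-04, -2.31476319e-03, -1.62408829e-03,  1.35716923e-03,
       -1.23810470e-03, -8.82102640e-05]), 'joint_efforts': array([ 4.52237618e-04, -6.37620735e+01,  3.84568369e+01,  1.37570107e-02,
       -8.70822100e-05,  5.53027064e-06]), 'eef_pos': array([ 0.23194514, -0.47065818,  0.23082361]), 'eef_rot': array([-3.05859710e+00, -7.12597162e-01,  1.36801183e-04]), 'force': array([-0.8042208 ,  0.32344593, -0.32395262]), 'wrist_torque': array([-0.01986784,  0.01204302, -0.00742955]), 'gripper_force': 0.0, 'width': 1.0031312195122934}
top {'camera_matrix': array([[501.61046073,   0.        , 321.09474565],
       [  0.        , 501.61046073, 203.85184611],
       [  0.        ,   0.        ,   1.        ]]), 'cam_to_world': array([[ 1.07786194e-03, -9.95749430e-01,  9.20972944e-02,
         4.95466215e-01],
       [-9.99921032e-01, -2.22632252e-0
[... 492 characters left out ...]
, -0.56516414,  0.75252281, -0.79573096],
       [ 0.01745212, -0.8032335 , -0.59540858,  0.66046365],
       [ 0.        ,  0.        ,  0.        ,  1.        ]])}
wrist {'camera_matrix': array([[305.52056753,   0.        , 316.96634251],
       [  0.        , 305.52056753, 199.43524435],
       [  0.        ,   0.        ,   1.        ]]), 'T_tool_cam': array([[-9.72679062e-04, -9.60030223e-01, -2.79894667e-01,
         7.06645212e-02],
       [ 9.99999481e-01, -1.01870138e-03,  1.89555503e-05,
         4.63469899e-04],
       [-3.03326985e-04, -2.79894503e-01,  9.60030716e-01,
        -1.42775652e-01],
       [ 0.00000000e+00,  0.00000000e+00,  0.00000000e+00,
         1.00000000e+00]])}
```
View pics/top0.png

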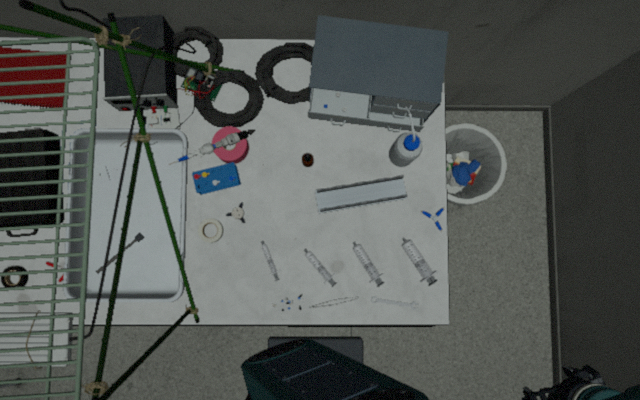

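View pics/side0.png

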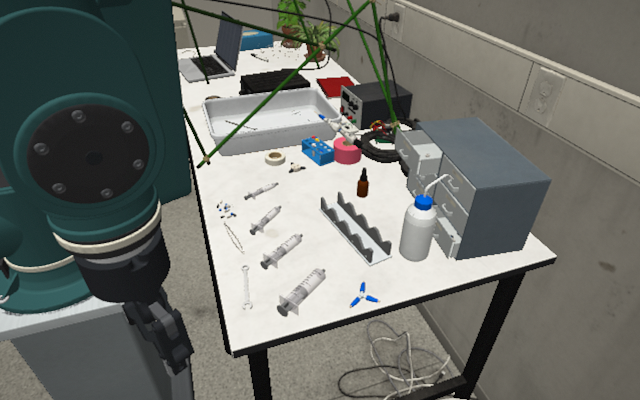

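The top view shows the rack near (361,193), the wash bottle at (407,148) on the −y side and the dropper at (308,159). Syringes run from a to d at (419,261), (368,263), (320,267) and (270,260). The hub is at (236,212), the tape at (212,230) and the tee at (433,218). The side view agrees. I'll zoom in on both next.

```bash
python3 - <<'E'
import cv2
a=cv2.imread("pics/top0.png")[125:290,240:445]; cv2.imwrite("pics/topc.png",cv2.convertScaleAbs(cv2.resize(a,None,fx=3.6,fy=3.6,interpolation=cv2.INTER_CUBIC),alpha=1.2))
a=cv2.imread("pics/side0.png")[165:325,230:440]; cv2.imwrite("pics/sidec.png",cv2.resize(a,None,fx=3.6,fy=3.6,interpolation=cv2.INTER_CUBIC))
E
```

View pics/topc.png

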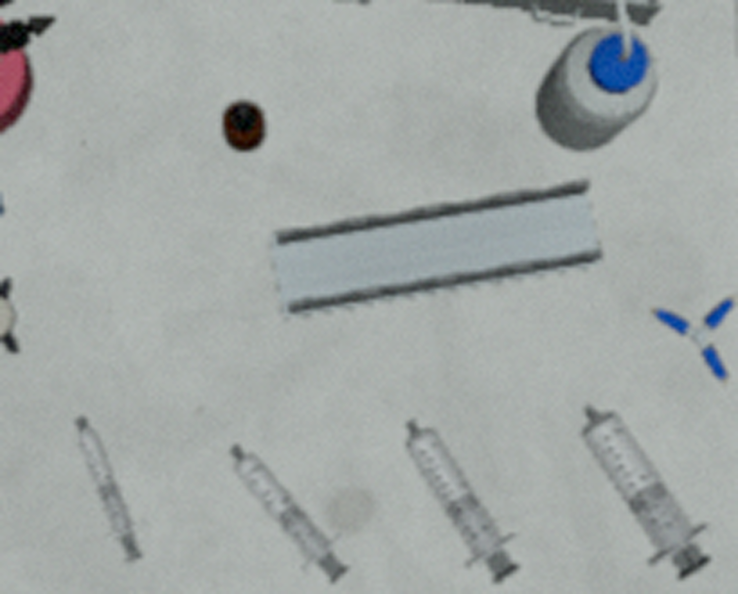

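View pics/sidec.png

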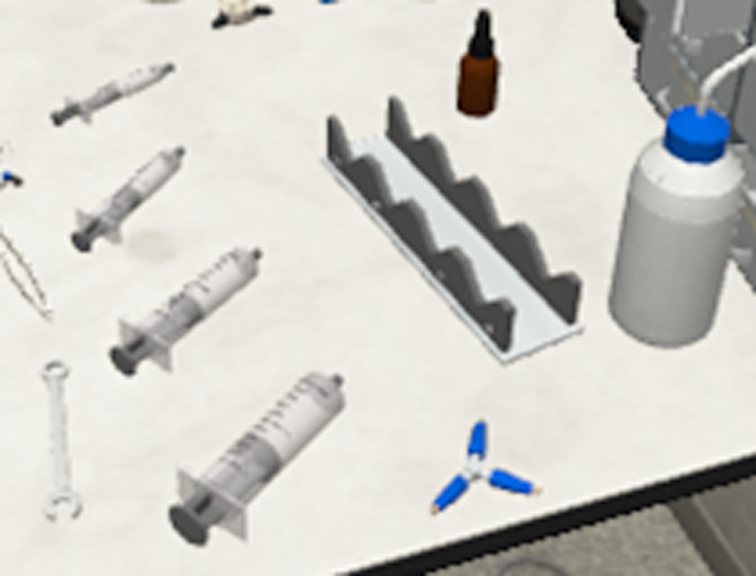

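Crop points at 3.6x, as nozzle / plunger end. Top: A (590,410)/(690,565), B (411,425)/(503,572), C (237,452)/(338,575), D (80,422)/(134,556). Side: A (340,380)/(185,528), B (257,254)/(122,360), C (181,152)/(80,240), D (172,68)/(58,117). The rail ends are visible in both views, so I'll triangulate.

```bash
cat > h.py <<'E'
import numpy as np, cv2
from plant import ctrl
from scipy.spatial.transform import Rotation as R
def pose(name):
    i=ctrl.camera_info(name); K=i["camera_matrix"]
    if name!="wrist": return K,i["cam_to_world"]
    s=ctrl.observe(); T=np.eye(4); T[:3,:3]=R.from_rotvec(s["eef_rot"]).as_matrix(); T[:3,3]=s["eef_pos"]
    return K,T@i["T_tool_cam"]
def ray(KT,p):
    K,T=KT; d=T[:3,:3]@np.linalg.solve(K,[p[0],p[1],1]); return T[:3,3],d/np.linalg.norm(d)
def plane(KT,p,z):
    o,d=ray(KT,p); return o+d*(z-o[2])/d[2]
def tri(*rs):
    A=sum(np.eye(3)-np.outer(d,d) for o,d in rs); b=sum((np.eye(3)-np.outer(d,d))@o for o,d in rs)
    x=np.linalg.solve(A,b); return x,max(np.linalg.norm((np.eye(3)-np.outer(d,d))@(x-o)) for o,d in rs)
E
cat > m.py <<'E'
from h import *
np.set_printoptions(precision=4,suppress=True)
t=pose("top"); s=pose("side")
P=dict(A=[(590,410),(690,565),(340,380),(185,528)],B=[(411,425),(503,572),(257,254),(122,360)],C=[(237,452),(338,575),(181,152),(80,240)],D=[(80,422),(134,556),(172,68),(58,117)],
 near=[(290,308),(600,256),(330,118),(515,308)],far=[(278,237),(587,186),(391,98),(580,275)])
L=dict(A=139,B=131,C=121,D=111,near=222,far=222)
f=lambda p,o:np.array(p)/3.6+o
for k,v in P.items():
    a,ea=tri(ray(t,f(v[0],(240,125))),ray(s,f(v[2],(230,165))))
    b,eb=tri(ray(t,f(v[1],(240,125))),ray(s,f(v[3],(230,165))))
    d=a-b; print(k,a,b,"err",ea.round(4),eb.round(4),"len",np.linalg.norm(d).round(4),L[k],"yaw",np.arctan2(d[1],d[0]).round(4),"mid",(a+b)/2)
E
python3 m.py
```

```text
A [ 0.5268 -0.2263  0.0163] [ 0.4156 -0.2959  0.0105] err 0.0023 0.0001 len 0.1313 139 yaw 0.5596 mid [ 0.4712 -0.2611  0.0134]
B [ 0.5156 -0.0994  0.0116] [ 0.4114 -0.1636  0.0105] err 0.0018 0.0008 len 0.1224 131 yaw 0.5523 mid [ 0.4635 -0.1315  0.011 ]
C [0.4968 0.0239 0.0098] [ 0.4097 -0.0473  0.0101] err 0.0022 0.0013 len 0.1125 121 yaw 0.6858 mid [ 0.4533 -0.0117  0.01  ]
D [0.5186 0.1357 0.0048] [0.423  0.0966 0.0072] err 0.0028 0.0016 len 0.1032 111 yaw 0.3885 mid [0.4708 0.1161 0.006 ]
near [ 0.5963 -0.0132  0.0428] [ 0.6345 -0.2304  0.0451] err 0.0019 0.0036 len 0.2205 222 yaw 1.7448 mid [ 0.6154 -0.1218  0.044 ]
far [ 0.6459 -0.0048  0.0431] [ 0.6827 -0.2211  0.0495] err 0.0018 0.0031 len 0.2195 222 yaw 1.7395 mid [ 0.6643 -0.1129  0.0463]
```

```bash
cat >> m.py <<'E'
print("flange")
F=dict(A=[(680,544),(212,502)],B=[(490,548),(147,343)],C=[(322,553),(100,217)],D=[(127,537),(78,108)])
for k,v in F.items():
    a,e=tri(ray(t,f(v[0],(240,125))),ray(s,f(v[1],(230,165)))); q=P[k]
    n=tri(ray(t,f(q[0],(240,125))),ray(s,f(q[2],(230,165))))[0]
    print(k,a,e.round(4),"to nozzle",np.linalg.norm((n-a)[:2]).round(4),"yaw",np.arctan2(*(n-a)[[1,0]]).round(3))
E
python3 m.py | sed -n '/flange/,$p'
```

```text
flange
A [ 0.4318 -0.2881  0.0161] 0.0013 to nozzle 0.1133 yaw 0.577
B [ 0.4286 -0.1547  0.0107] 0.0013 to nozzle 0.1031 yaw 0.566
C [ 0.4258 -0.0359  0.0165] 0.0017 to nozzle 0.0929 yaw 0.701
D [0.4377 0.1013 0.0088] 0.0029 to nozzle 0.0879 yaw 0.403
```

```bash
cat > d.py <<'E'
import sys
from h import *
np.set_printoptions(precision=4,suppress=True)
# target x y z yaw(of camera-side tool x): prints tool-axis shift and rz
x,y,z,w=map(float,sys.argv[1:5]); s=ctrl.observe(); M=R.from_rotvec(s["eef_rot"])
T=R.from_euler("ZYX",[w,0,np.pi])   # tool z down, x at yaw w
print("t",s["time"],"pos",s["eef_pos"],"yaw",np.arctan2(*M.as_matrix()[[1,0],[0,0]]).round(4),"d",M.inv().apply(np.array([x,y,z])-s["eef_pos"]),"rot",(M.inv()*T).as_rotvec(),"F",s["force"],"w",s["width"].round(3))
E
r='0 0 0 0 0 -0.125 1; 0 0 0 0 0 -0.25 1; 0 0 0 0 0 -0.375 1; 0 0 0 0 0 -0.5 1; 0 0 0 0 0 -0.625 1' ; unset r
python3 inch.py '0 0 0 0 0 -0.12 1; 0 0 0 0 0 -0.24 1; 0 0 0 0 0 -0.36 1; 0 0 0 0 0 -0.48 1; 0 0 0 0 0 -0.6 1'
python3 d.py 0.4615 -0.269 0.2 3.71
```

```text
time: 0.57
eef_pos: [0.232, -0.4708, 0.2311]
eef_rot: [-2.707, -1.593, -0.0]
force: [-0.4, -0.7, 0.1]
width: 0.999
gripper_force: 0.0Traceback (most recent call last):
  File "d.py", line 7, in <module>
    print("t",s["time"],"pos",s["eef_pos"],"yaw",np.arctan2(*M.as_matrix()[[1,0],[0,0]]).round(4),"d",M.inv().apply(np.array([x,y,z])-s["eef_pos"]),"rot",(M.inv()*T).as_rotvec(),"F",s["force"],"w",s["width"].round(3))
                                                                                                                                                                                                     ^^^^^^^^^^^^^^^^
AttributeError: 'float' object has no attribute 'round'
```

```bash
sed -i 's/s\["width"\].round(3)/round(s["width"],3)/' d.py
python3 inch.py '0 0 0 0 0 -0.12 1; 0 0 0 0 0 -0.24 1; 0 0 0 0 0 -0.36 1; 0 0 0 0 0 -0.48 1; 0 0 0 0 0 -0.6 1' >/dev/null
python3 inch.py '0 0 0 0 0 -0.12 1; 0 0 0 0 0 -0.24 1; 0 0 0 0 0 -0.36 1; 0 0 0 0 0 -0.48 1; 0 0 0 0 0 -0.6 1' >/dev/null
python3 inch.py '0 0 0 0 0 -0.12 1; 0 0 0 0 0 -0.24 1; 0 0 0 0 0 -0.36 1; 0 0 0 0 0 -0.48 1; 0 0 0 0 0 -0.6 1' >/dev/null
python3 inch.py '0 0 0 0 0 -0.12 1; 0 0 0 0 0 -0.24 1; 0 0 0 0 0 -0.36 1; 0 0 0 0 0 -0.48 1; 0 0 0 0 0 -0.6 1' >/dev/null
python3 d.py 0.4615 -0.269 0.2 3.71
```

```text
t 2.2333 pos [ 0.232  -0.4708  0.2311] yaw -2.8195 d [-0.2816  0.1188  0.0311] rot [ 0.0005  0.0001 -0.2463] F [0.3261 0.2514 0.501 ] w 1.002
```

```bash
python3 inch.py '-0.036 0.015 0.004 0 0 -0.06 1; -0.072 0.03 0.008 0 0 -0.12 1; -0.108 0.045 0.012 0 0 -0.18 1; -0.144 0.06 0.016 0 0 -0.2463 1; -0.18 0.075 0.02 0 0 -0.2463 1' >/dev/null
python3 d.py 0.4615 -0.269 0.2 3.71
```

```text
t 2.65 pos [ 0.3808 -0.3422  0.211 ] yaw -2.5752 d [-0.1074  0.0184  0.011 ] rot [ 0.0002  0.     -0.002 ] F [ 0.2576 -1.566  -0.638 ] w 1.001
```

```bash
python3 inch.py '-0.036 0.006 0.004 0 0 0 1; -0.072 0.012 0.008 0 0 0 1; -0.107 0.018 0.011 0 0 0 1; -0.107 0.018 0.011 0 0 0 1' >/dev/null
python3 d.py 0.4615 -0.269 0.2 3.71
python3 - <<'E'
from h import *
cv2.imwrite("pics/w1.png",ctrl.capture("wrist")[:,:,::-1])
K,T=pose("wrist"); np.save("w1.npy",T)
E
```

```text
t 2.9833 pos [ 0.4637 -0.2675  0.1995] yaw -2.5748 d [ 0.0026 -0.     -0.0005] rot [ 0.0014  0.0009 -0.0017] F [-0.6075 -0.0631 -0.262 ] w 1.0
```

View pics/w1.png

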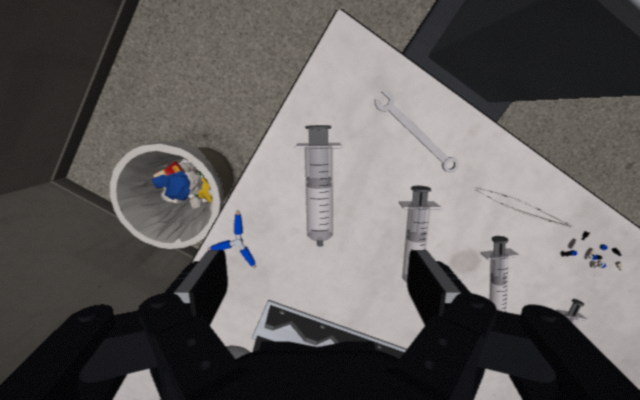

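Wrist view: syringe A stands upright in the image, with its flange centre at (318,145) and nozzle tip at (320,245). B's flange is at (420,204) and C's at (500,254). The fingers straddle A's line.

```bash
python3 - <<'E'
from h import *
np.set_printoptions(precision=4,suppress=True)
K=ctrl.camera_info("wrist")["camera_matrix"]; w=(K,np.load("w1.npy")); t=pose("top")
f=lambda p:np.array(p)/3.6+(240,125)
for k,p,z,q in [("Afl",(318.3,145),.015,(680,544)),("Anoz",(320,244.5),.015,(590,410)),("Bfl",(420,204),.012,(490,548)),("Cfl",(500,254),.0095,(322,553))]:
    print(k,plane(w,p,z),plane(t,f(q),z),tri(ray(w,p),ray(t,f(q))))
E
```

```text
Afl [ 0.4309 -0.2879  0.015 ] [ 0.4304 -0.288   0.015 ] (array([ 0.4307, -0.2879,  0.0162]), np.float64(0.00019396421919088753))
Anoz [ 0.5268 -0.2245  0.015 ] [ 0.5246 -0.2258  0.015 ] (array([ 0.5248, -0.2253,  0.0192]), np.float64(0.0004380542040433922))
Bfl [ 0.4253 -0.155   0.012 ] [ 0.4274 -0.1543  0.012 ] (array([ 0.4264, -0.1543,  0.01  ]), np.float64(0.0009539211351175167))
Cfl [ 0.4239 -0.0344  0.0095] [ 0.4237 -0.0358  0.0095] (array([ 0.4238, -0.0358,  0.0111]), np.float64(3.336497105702303e-05))
```

```bash
python3 d.py 0.4599 -0.2686 0.004 3.7256
python3 inch.py '0.001 0.001 0.04 0 0 -0.015 1; 0.001 0.001 0.08 0 0 -0.015 1; 0.001 0.001 0.12 0 0 -0.015 1; 0.001 0.001 0.15 0 0 -0.015 1; 0.001 0.001 0.16 0 0 -0.015 1'>/dev/null
python3 inch.py '0 0 0 0 0 0 1' ;python3 d.py 0.4599 -0.2686 0.004 3.7256
```

```text
t 3.0333 pos [ 0.4622 -0.2692  0.1997] yaw -2.5751 d [0.0016 0.0016 0.1957] rot [ 0.0011 -0.     -0.0175] F [-0.9479  0.6677 -0.3393] w 0.998
time: 3.53
eef_pos: [0.4573, -0.2706, 0.0377]
eef_rot: [0.892, -3.009, -0.006]
force: [-0.0, 0.0, 0.4]
width: 0.999
gripper_force: 0.0
t 3.5333 pos [ 0.4573 -0.2706  0.0377] yaw -2.5651 d [-0.0034  0.0001  0.0337] rot [ 0.0045 -0.0016 -0.0075] F [-0.0236  0.0088  0.3884] w 0.999
```

```bash
python3 inch.py '-0.001 0 0.015 0 0 -0.005 1; -0.001 0 0.03 0 0 -0.005 1; -0.001 0 0.0325 0 0 -0.005 1; -0.001 0 0.0325 0 0 -0.005 1;  -0.001 0 0.0325 0 0 -0.005 1'>/dev/null
python3 d.py 0.4599 -0.2686 0.004 3.7256; python3 inch.py '0 0 0 0 0 0 0; 0 0 0 0 0 0 0; 0 0 0 0 0 0 0; 0 0 0 0 0 0 0; 0 0 0 0 0 0 0'>/dev/null;  python3 inch.py '0 0 0 0 0 0 0; 0 0 0 0 0 0 0; 0 0 0 0 0 0 0;0 0 0 0 0 0 0';python3 d.py 0.4599 -0.2686 0.004 3.7256
```

```text
t 3.95 pos [ 0.4604 -0.2712  0.0089] yaw -2.5595 d [-0.001   0.0024  0.0049] rot [-0.001   0.0003 -0.0019] F [ 0.1865 -0.4112  0.0171] w 0.997
time: 4.7
eef_pos: [0.4602, -0.2706, 0.0083]
eef_rot: [-0.902, 3.009, -0.001]
force: [-1.9, 2.1, 9.6]
width: 0.328
gripper_force: 58.5
t 4.7 pos [ 0.4602 -0.2706  0.0083] yaw -2.559 d [-0.0008  0.0019  0.0043] rot [-0.0005  0.0001 -0.0014] F [-1.9289  2.0949  9.61  ] w 0.328
```

```bash
python3 inch.py '0 0 -0.01 0 0 0 0; 0 0 -0.03 0 0 0 0; 0 0 -0.06 0 0 0 0; 0 0 -0.1 0 0 0 0; 0 0 -0.1 0 0 0 0'; python3 d.py 0.6516 -0.1976 0.1 3.3136
```

```text
time: 5.12
eef_pos: [0.4622, -0.2721, 0.1138]
eef_rot: [-0.901, 3.005, -0.01]
force: [1.5, -1.0, 0.4]
width: 0.327
gripper_force: 59.6
t 5.1167 pos [ 0.4622 -0.2721  0.1138] yaw -2.5589 d [-0.1991 -0.0419  0.0146] rot [-0.0068  0.0038  0.4107] F [ 1.5289 -1.0125  0.3862] w 0.327
```

```bash
python3 inch.py '-0.04 -0.008 0.003 0 0 0.08 0; -0.08 -0.017 0.003 0 0 0.16 0; -0.12 -0.025 0.003 0 0 0.25 0; -0.16 -0.034 0.003 0 0 0.33 0; -0.2 -0.042 0.003 0 0 0.4107 0' >/dev/null; python3 inch.py '0 0 0 0 0 0 0; 0 0 0 0 0 0 0; 0 0 0 0 0 0 0';  python3 d.py 0.6516 -0.1976 0.04 3.3136
python3 - <<'E'
from h import *
a=ctrl.capture("side")[140:300,270:470,::-1];b=ctrl.capture("wrist")[:,:,::-1]
cv2.imwrite("pics/v1.png",np.vstack([cv2.resize(a,(440,352),interpolation=cv2.INTER_CUBIC),cv2.resize(b,(440,245))]))
E
```

```text
time: 5.78
eef_pos: [0.6498, -0.1955, 0.1042]
eef_rot: [0.271, -3.129, -0.0]
force: [-0.4, 0.1, -0.2]
width: 0.324
gripper_force: 59.7
t 5.7833 pos [ 0.6498 -0.1955  0.1042] yaw -2.9686 d [-0.0015 -0.0024  0.0642] rot [ 0.0004 -0.001   0.001 ] F [-0.413   0.0971 -0.1641] w 0.324
```

View pics/v1.png

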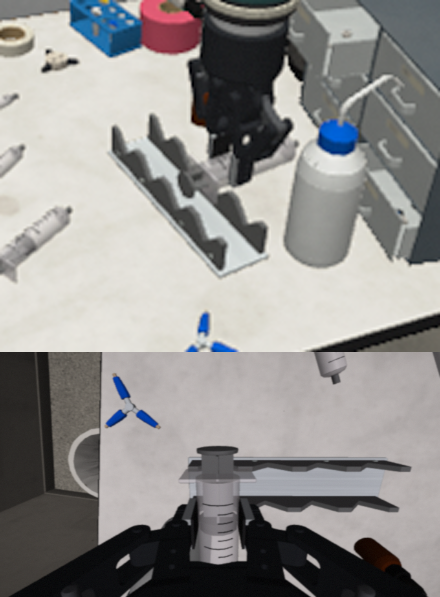

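Syringe A is held level over the end notch next to the wash bottle: side crop around (215,170), wrist view flange at (218,478). Lowering it.

```bash
python3 inch.py '-0.0015 -0.002 0.02 0 0 0 0; -0.0015 -0.002 0.04 0 0 0 0; -0.0015 -0.002 0.05 0 0 0 0; -0.0015 -0.002 0.058 0 0 0 0; -0.0015 -0.002 0.061 0 0 0 0' >/dev/null; python3 inch.py '0 0 0 0 0 0 0; 0 0 0 0 0 0 0';  python3 d.py 0.6516 -0.1976 0.04 3.3136
```

```text
time: 6.47
eef_pos: [0.6522, -0.1975, 0.0445]
eef_rot: [-0.269, 3.129, -0.001]
force: [-1.5, 0.3, -0.4]
width: 0.325
gripper_force: 59.8
t 6.4667 pos [ 0.6522 -0.1975  0.0445] yaw -2.9699 d [0.0006 0.     0.0045] rot [-0.0004  0.0005 -0.0003] F [-1.4621  0.3259 -0.3556] w 0.325
```

```bash
python3 inch.py '0 0 0.002 0 0 0 0; 0 0 0.004 0 0 0 0; 0 0 0.004 0 0 0 0';  python3 inch.py '0 0 0 0 0 0 0.5; 0 0 0 0 0 0 0.5; 0 0 0 0 0 0 0.5;0 0 0 0 0 0 0.5'; python3 inch.py '0 0 -0.02 0 0 0 0.5; 0 0 -0.05 0 0 0 0.5; 0 0 -0.09 0 0 0 0.5; 0 0 -0.1 0 0 0 0.5';  python3 d.py 0.45 -0.135 0.15 3.69
python3 - <<'E'
from h import *
a=ctrl.capture("side")[140:300,270:470,::-1];b=ctrl.capture("wrist")[:,:,::-1]
cv2.imwrite("pics/v2.png",np.vstack([cv2.resize(a,(440,352),interpolation=cv2.INTER_CUBIC),cv2.resize(b,(440,245))]))
E
```

```text
time: 6.72
eef_pos: [0.6527, -0.197, 0.041]
eef_rot: [-0.27, 3.128, -0.0]
force: [-1.6, 4.4, 10.0]
width: 0.326
gripper_force: 60.9
time: 7.05
eef_pos: [0.6522, -0.1974, 0.0398]
eef_rot: [-0.269, 3.13, -0.0]
force: [0.4, 0.4, 0.3]
width: 0.502
gripper_force: 0.0
time: 7.38
eef_pos: [0.6537, -0.198, 0.1454]
eef_rot: [-0.269, 3.124, -0.005]
force: [2.1, -0.7, 0.7]
width: 0.499
gripper_force: 0.0
t 7.3833 pos [ 0.6537 -0.198   0.1454] yaw -2.9697 d [ 0.1899  0.0969 -0.0059] rot [-0.0045  0.0045 -0.3766] F [ 2.0537 -0.6717  0.7187] w 0.499
```

View pics/v2.png

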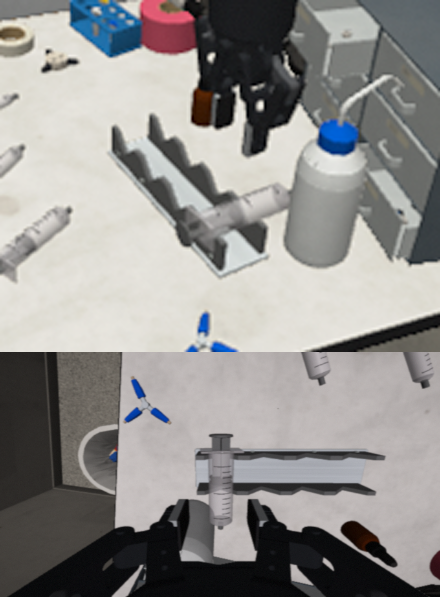

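A is seated in the end notch with its flange just outside the near rail (wrist tile flange (220,450), nozzle (221,525)). On to B.

```bash
python3 inch.py '0.038 0.019 0 0 0 -0.08 0.8; 0.076 0.038 0 0 0 -0.16 0.8; 0.114 0.057 0 0 0 -0.24 0.8; 0.145 0.077 0.03 0 0 -0.32 0.8; 0.183 0.095 0.05 0 0 -0.38 0.8' >/dev/null;python3 inch.py '0 0 0 0 0 0 0.8; 0 0 0 0 0 0 0.8' >/dev/null;  python3 d.py 0.4558 -0.1362 0.006 3.6926
```

```text
t 8.0667 pos [ 0.4626 -0.1365  0.0937] yaw -2.5901 d [0.0054 0.0035 0.0877] rot [ 0.0043 -0.0028  0.0004] F [ 1.6479 -1.1866  1.0854] w 0.798
```

```bash
python3 inch.py '0.005 0.003 0.03 0 0 0 0.8; 0.005 0.003 0.06 0 0 0 0.8; 0.005 0.003 0.078 0 0 0 0.8; 0.005 0.003 0.085 0 0 0 0.8; 0.005 0.003 0.085 0 0 0 0.8' >/dev/null;python3 inch.py '0 0 0 0 0 0 0.8; 0 0 0 0 0 0 0.8; 0 0 0 0 0 0 0.8' >/dev/null;  python3 d.py 0.4558 -0.1362 0.006 3.6926
```

```text
t 8.7333 pos [ 0.4614 -0.1386  0.0116] yaw -2.5898 d [0.0035 0.005  0.0055] rot [-0.0017  0.0011  0.0008] F [-0.7308 -0.3601  0.6631] w 0.802
```

```bash
python3 inch.py '0.0035 0.005 0.0055 0 0 0 0.8; 0.0035 0.005 0.0055 0 0 0 0.8; 0.0035 0.005 0.0055 0 0 0 0.8; 0.0035 0.005 0.0055 0 0 0 0.8' >/dev/null;python3 d.py 0.4558 -0.1362 0.006 3.6926; python3 inch.py '0 0 0 0 0 0 0; 0 0 0 0 0 0 0; 0 0 0 0 0 0 0; 0 0 0 0 0 0 0; 0 0 0 0 0 0 0'>/dev/null;  python3 inch.py '0 0 0 0 0 0 0; 0 0 0 0 0 0 0; 0 0 0 0 0 0 0;0 0 0 0 0 0 0';python3 d.py 0.4558 -0.1362 0.006 3.6926
```

```text
t 9.0667 pos [ 0.4547 -0.1358  0.0051] yaw -2.5897 d [-0.0007 -0.0009 -0.0009] rot [-0.0001  0.      0.0008] F [-0.3351 -0.3551 -0.3619] w 0.799
time: 9.82
eef_pos: [0.4549, -0.1358, 0.0053]
eef_rot: [-0.856, 3.023, -0.0]
force: [-2.1, 0.6, 7.9]
width: 0.259
gripper_force: 58.4
t 9.8167 pos [ 0.4549 -0.1358  0.0053] yaw -2.5897 d [-0.0006 -0.0008 -0.0007] rot [-0.0003  0.0002  0.0009] F [-2.1237  0.5928  7.8995] w 0.259
```

```bash
python3 inch.py '0 0 -0.01 0 0 0 0; 0 0 -0.03 0 0 0 0; 0 0 -0.06 0 0 0 0; 0 0 -0.1 0 0 0 0; 0 0 -0.1 0 0 0 0' >/dev/null; python3 d.py 0.6425 -0.1444 0.1 3.3136
```

```text
t 10.2333 pos [ 0.457  -0.1368  0.1106] yaw -2.5897 d [-0.1539 -0.1036  0.0118] rot [-0.0052  0.0048  0.3798] F [ 0.8738 -0.1505  0.5906] w 0.257
```

```bash
python3 inch.py '-0.03 -0.02 0.003 0 0 0.08 0; -0.06 -0.04 0.003 0 0 0.16 0; -0.09 -0.06 0.003 0 0 0.24 0; -0.12 -0.08 0.003 0 0 0.32 0; -0.155 -0.105 0.003 0 0 0.38 0' >/dev/null; python3 inch.py '0 0 0 0 0 0 0; 0 0 0 0 0 0 0; 0 0 0 0 0 0 0;0 0 0 0 0 0 0' >/dev/null;  python3 d.py 0.6425 -0.1444 0.037 3.3136
```

```text
t 10.9833 pos [ 0.6394 -0.1437  0.102 ] yaw -2.9695 d [-0.003  -0.0012  0.065 ] rot [ 0.0003 -0.0008  0.    ] F [-0.5025  0.8257 -0.7277] w 0.256
```

```bash
python3 inch.py '-0.003 -0.001 0.02 0 0 0 0; -0.003 -0.001 0.04 0 0 0 0; -0.003 -0.001 0.05 0 0 0 0; -0.003 -0.001 0.058 0 0 0 0; -0.003 -0.001 0.062 0 0 0 0' >/dev/null; python3 inch.py '0 0 0 0 0 0 0; 0 0 0 0 0 0 0; 0 0 0 0 0 0 0';  python3 d.py 0.6425 -0.1444 0.037 3.3136
```

```text
time: 11.65
eef_pos: [0.644, -0.1445, 0.0409]
eef_rot: [-0.269, 3.129, -0.001]
force: [-0.3, -0.7, -0.5]
width: 0.254
gripper_force: 59.2
t 11.65 pos [ 0.644  -0.1445  0.0409] yaw -2.9698 d [0.0015 0.0004 0.0039] rot [-0.0007  0.0011 -0.0002] F [-0.3253 -0.6691 -0.4703] w 0.254
```

```bash
python3 inch.py '0.001 0 0.002 0 0 0 0; 0.001 0 0.004 0 0 0 0; 0.001 0 0.0045 0 0 0 0; 0.001 0 0.0045 0 0 0 0';  python3 inch.py '0 0 0 0 0 0 0.42; 0 0 0 0 0 0 0.42; 0 0 0 0 0 0 0.42;0 0 0 0 0 0 0.42'; python3 inch.py '0 0 -0.02 0 0 0 0.42; 0 0 -0.05 0 0 0 0.42; 0 0 -0.09 0 0 0 0.42; 0 0 -0.1 0 0 0 0.42'>/dev/null;  python3 d.py 0.451 -0.0134 0.09 3.8246
```

```text
time: 11.98
eef_pos: [0.643, -0.1442, 0.0367]
eef_rot: [-0.27, 3.128, 0.0]
force: [-4.5, 4.2, 13.4]
width: 0.253
gripper_force: 60.5
time: 12.32
eef_pos: [0.6427, -0.1445, 0.0354]
eef_rot: [0.269, -3.13, 0.0]
force: [-0.6, -0.8, 0.3]
width: 0.423
gripper_force: 0.0
t 12.65 pos [ 0.6442 -0.1451  0.1409] yaw -2.9698 d [0.1682 0.1629 0.0495] rot [-0.0042  0.0043 -0.5112] F [ 0.2955 -0.1451  0.1509] w 0.421
```

```bash
python3 inch.py '0.028 0.027 0 0 0 -0.1 0.7; 0.056 0.054 0 0 0 -0.2 0.7; 0.084 0.081 0 0 0 -0.3 0.7; 0.112 0.108 0 0 0 -0.4 0.7; 0.14 0.135 0 0 0 -0.511 0.7' >/dev/null;python3 inch.py '0.025 -0.006 0.03 0 0 0 0.7; 0.038 -0.006 0.04 0 0 0 0.7; 0.038 -0.006 0.04 0 0 0 0.7; 0.038 -0.006 0.04 0 0 0 0.7' >/dev/null;  python3 d.py 0.4509 -0.0134 0.004 3.8246
```

```text
t 13.4 pos [ 0.4558 -0.0642  0.0956] yaw -2.46 d [-0.0282  0.0426  0.0917] rot [ 0.0002  0.     -0.0014] F [ 0.4693 -0.848  -0.8829] w 0.695
```

```bash
python3 inch.py '-0.014 0.021 0 0 0 0 0.7; -0.028 0.043 0.02 0 0 0 0.7; -0.028 0.043 0.05 0 0 0 0.7; -0.028 0.043 0.06 0 0 0 0.7; -0.028 0.043 0.06 0 0 0 0.7' >/dev/null;python3 inch.py '0 0 0 0 0 0 0.7; 0 0 0 0 0 0 0.7; 0 0 0 0 0 0 0.7' >/dev/null;  python3 d.py 0.4509 -0.0134 0.004 3.8246
```

```text
t 14.0667 pos [ 0.4517 -0.0133  0.0366] yaw -2.4592 d [0.0007 0.0005 0.0326] rot [-0.0015  0.0013 -0.0006] F [ 0.3841 -0.8873  0.3114] w 0.701
```

```bash
python3 inch.py '0.001 0 0.015 0 0 0 0.7; 0.001 0 0.025 0 0 0 0.7; 0.001 0 0.0295 0 0 0 0.7; 0.001 0 0.0295 0 0 0 0.7; 0.001 0 0.0295 0 0 0 0.7' >/dev/null;python3 inch.py '0 0 0 0 0 0 0.7; 0 0 0 0 0 0 0.7; 0 0 0 0 0 0 0.7' >/dev/null;python3 d.py 0.4509 -0.0134 0.004 3.8246
```

```text
t 14.7333 pos [ 0.45   -0.0137  0.0064] yaw -2.4588 d [-0.0009 -0.0003  0.0024] rot [-0.0005  0.0005 -0.0002] F [-0.3924  0.0154 -0.5403] w 0.699
```

```bash
python3 inch.py '0 0 0.0024 0 0 0 0.7; 0 0 0.0024 0 0 0 0.7; 0 0 0.0024 0 0 0 0; 0 0 0.0024 0 0 0 0; 0 0 0.0024 0 0 0 0' >/dev/null; python3 inch.py '0 0 0 0 0 0 0; 0 0 0 0 0 0 0; 0 0 0 0 0 0 0; 0 0 0 0 0 0 0; 0 0 0 0 0 0 0'>/dev/null;  python3 inch.py '0 0 0 0 0 0 0; 0 0 0 0 0 0 0; 0 0 0 0 0 0 0';python3 d.py 0.4509 -0.0134 0.004 3.8246; python3 inch.py '0 0 -0.01 0 0 0 0; 0 0 -0.03 0 0 0 0; 0 0 -0.06 0 0 0 0; 0 0 -0.1 0 0 0 0; 0 0 -0.1 0 0 0 0' >/dev/null; python3 d.py 0.6335 -0.0908 0.1 3.3136
```

```text
time: 15.82
eef_pos: [0.4498, -0.0137, 0.0038]
eef_rot: [-1.052, 2.96, -0.0]
force: [-1.7, 0.5, 5.1]
width: 0.193
gripper_force: 58.4
t 15.8167 pos [ 0.4498 -0.0137  0.0038] yaw -2.4588 d [-0.0011 -0.0005 -0.0002] rot [-0.0002  0.0001 -0.0002] F [-1.6737  0.4737  5.0649] w 0.193
t 16.2333 pos [ 0.4521 -0.0141  0.1091] yaw -2.4586 d [-0.0923 -0.174   0.0104] rot [-0.0042  0.0055  0.511 ] F [ 1.4158 -0.4082  1.2947] w 0.195
```

```bash
python3 inch.py '-0.018 -0.035 0.003 0 0 0.1 0; -0.036 -0.07 0.003 0 0 0.2 0; -0.055 -0.105 0.003 0 0 0.3 0; -0.074 -0.14 0.003 0 0 0.4 0; -0.092 -0.174 0.003 0 0 0.511 0' >/dev/null; python3 inch.py '0 0 0 0 0 0 0; 0 0 0 0 0 0 0; 0 0 0 0 0 0 0;0 0 0 0 0 0 0' >/dev/null;  python3 d.py 0.6328 -0.0912 0.0335 3.3136
```

```text
t 16.9833 pos [ 0.6299 -0.0901  0.1006] yaw -2.9687 d [-0.0027 -0.0016  0.0671] rot [ 0.0004 -0.0007  0.0009] F [-0.3405  0.7288  0.4883] w 0.194
```

```bash
python3 inch.py '-0.003 -0.001 0.02 0 0 0 0; -0.003 -0.001 0.04 0 0 0 0; -0.003 -0.001 0.05 0 0 0 0; -0.003 -0.001 0.06 0 0 0 0; -0.003 -0.001 0.064 0 0 0 0' >/dev/null; python3 inch.py '0 0 0 0 0 0 0; 0 0 0 0 0 0 0; 0 0 0 0 0 0 0';  python3 d.py 0.6328 -0.0912 0.0335 3.3136
```

```text
time: 17.65
eef_pos: [0.6345, -0.0911, 0.0375]
eef_rot: [-0.27, 3.129, -0.001]
force: [0.5, 0.0, 0.1]
width: 0.192
gripper_force: 58.8
t 17.65 pos [ 0.6345 -0.0911  0.0375] yaw -2.9697 d [0.0016 0.0002 0.004 ] rot [-0.0005  0.0011 -0.0001] F [0.5278 0.0192 0.0864] w 0.192
```

```bash
python3 inch.py '0.001 0 0.002 0 0 0 0; 0.001 0 0.004 0 0 0 0; 0.001 0 0.0045 0 0 0 0; 0.001 0 0.0045 0 0 0 0';  python3 inch.py '0 0 0 0 0 0 0.36; 0 0 0 0 0 0 0.36; 0 0 0 0 0 0 0.36;0 0 0 0 0 0 0.36'; python3 inch.py '0 0 -0.02 0 0 0 0.36; 0 0 -0.05 0 0 0 0.36; 0 0 -0.09 0 0 0 0.36; 0 0 -0.13 0 0 0 0.36'>/dev/null;  python3 d.py 0.4697 0.1149 0.17 3.5416
```

```text
time: 17.98
eef_pos: [0.6335, -0.0907, 0.0337]
eef_rot: [-0.27, 3.128, 0.001]
force: [-5.1, 5.5, 18.3]
width: 0.192
gripper_force: 60.7
time: 18.32
eef_pos: [0.633, -0.0913, 0.032]
eef_rot: [0.269, -3.13, 0.0]
force: [0.6, 0.3, -0.3]
width: 0.361
gripper_force: 0.0
t 18.65 pos [ 0.6323 -0.0911  0.1631] yaw -2.9699 d [ 0.125   0.2308 -0.0066] rot [ 0.0008 -0.0015 -0.2283] F [0.868  0.6663 0.0423] w 0.358
```

Now to D, with a wrist look from above.

```bash
python3 inch.py '0.019 0.035 -0.006 0 0 -0.05 0.6; 0.038 0.07 -0.006 0 0 -0.1 0.6; 0.057 0.105 -0.006 0 0 -0.15 0.6; 0.076 0.14 -0.006 0 0 -0.2 0.6; 0.095 0.175 -0.006 0 0 -0.2283 0.6' >/dev/null; python3 d.py 0.4697 0.1149 0.17 3.5416
```

```text
t 19.0667 pos [0.5081 0.066  0.168 ] yaw -2.7392 d [ 0.0162  0.0601 -0.002 ] rot [-0.      0.0001  0.0024] F [0.9561 0.4062 0.5028] w 0.601
```

```bash
python3 inch.py '0.008 0.03 0 0 0 0 0.6; 0.016 0.056 0 0 0 0 0.6; 0.016 0.056 0 0 0 0 0.6; 0.016 0.056 0 0 0 0 0.6; 0.016 0.056 0 0 0 0 0.6' >/dev/null; python3 inch.py '0 0 0 0 0 0 0.6; 0 0 0 0 0 0 0.6'>/dev/null; python3 d.py 0.4697 0.1149 0.003 3.5416
python3 - <<'E'
from h import *
K,T=pose("wrist"); np.save("w2.npy",T)
cv2.imwrite("pics/w2.png",ctrl.capture("wrist")[:,:,::-1])
E
```

```text
t 19.65 pos [0.4736 0.1096 0.1679] yaw -2.7426 d [0.0015 0.0064 0.1649] rot [-0.     -0.0001 -0.001 ] F [-0.0187 -1.1959 -0.6335] w 0.6
```

View pics/w2.png

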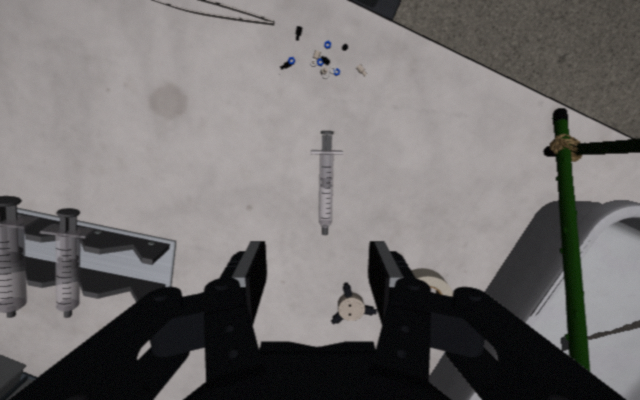

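D lies nearly upright in the wrist view, flange (327,151) and nozzle tip (325,235). The hub is beyond its nozzle at (350,305). B and C are in the rack at left.

```bash
python3 - <<'E'
from h import *
np.set_printoptions(precision=4,suppress=True)
K=ctrl.camera_info("wrist")["camera_matrix"]; w=(K,np.load("w2.npy")); t=pose("top")
f=lambda p:np.array(p)/3.6+(240,125)
a=plane(w,(327,151),.007);b=plane(w,(325,235),.007); d=(b-a)[:2]; print(a,b,np.hypot(*d),np.arctan2(d[1],d[0]),"hub",plane(w,(350,305),.01), "grip",a[:2]+.035*d/np.hypot(*d))
print(tri(ray(w,(327,151)),ray(t,f((127,537)))),tri(ray(w,(325,235)),ray(t,f((80,422)))))
E
```

```text
[0.4396 0.1054 0.007 ] [0.5227 0.1389 0.007 ] 0.08958726701880232 0.3832406044610943 hub [0.5895 0.1984 0.01  ] grip [0.4721 0.1184]
(array([0.4363, 0.1011, 0.0394]), np.float64(0.0016824756465043246)) (array([0.5153, 0.1346, 0.0269]), np.float64(0.0005515960343941542))
```

```bash
python3 d.py 0.4709 0.1168 0.003 3.53; python3 inch.py '0.0005 0.0078 0.04 0 0 0.01 0.6; 0.0005 0.0078 0.08 0 0 0.01 0.6; 0.0005 0.0078 0.12 0 0 0.01 0.6; 0.0005 0.0078 0.135 0 0 0.01 0.6; 0.0005 0.0078 0.135 0 0 0.01 0.6' >/dev/null; python3 inch.py '0 0 0 0 0 0 0.6; 0 0 0 0 0 0 0.6; 0 0 0 0 0 0 0.6'>/dev/null; python3 d.py 0.4709 0.1168 0.003 3.53
python3 - <<'E'
from h import *
K,T=pose("wrist"); np.save("w3.npy",T)
cv2.imwrite("pics/w3.png",ctrl.capture("wrist")[:,:,::-1])
E
```

```text
t 19.7 pos [0.4735 0.1096 0.1679] yaw -2.7427 d [-0.0004  0.0076  0.1649] rot [ 0.     -0.0002  0.0105] F [ 0.0425  0.5534 -0.2339] w 0.601
t 20.3667 pos [0.4707 0.1172 0.0346] yaw -2.7518 d [ 0.0001 -0.0004  0.0316] rot [-0.0008  0.0024  0.0014] F [-0.5871 -0.5266  0.9565] w 0.599
```

View pics/w3.png

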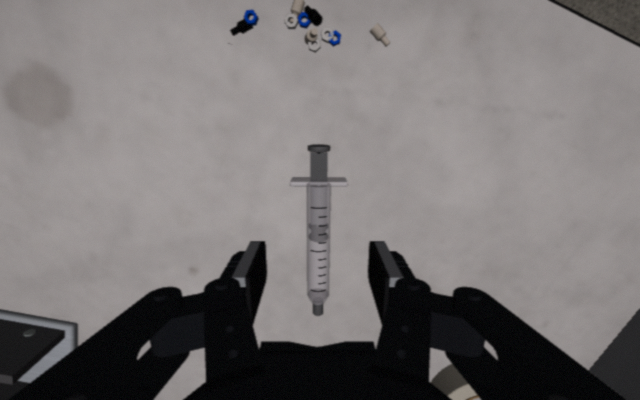

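D is centred between the fingers, flange (318,182) and nozzle (318,314). Descend and grip.

```bash
python3 - <<'E'
from h import *
K=ctrl.camera_info("wrist")["camera_matrix"]; w=(K,np.load("w3.npy")); print(plane(w,(318.5,182),.007),plane(w,(318,314),.007))
E
python3 inch.py '0 0 0.015 0 0 0 0.6; 0 0 0.025 0 0 0 0.6; 0 0 0.0295 0 0 0 0.6; 0 0 0.0295 0 0 0 0.6; 0 0 0.0295 0 0 0 0.6' >/dev/null;python3 inch.py '0 0 0 0 0 0 0.6; 0 0 0 0 0 0 0.6; 0 0 0 0 0 0 0.6' >/dev/null;python3 d.py 0.4709 0.1168 0.003 3.53
```

```text
[0.44092425 0.10528717 0.007     ] [0.5226229  0.13854307 0.007     ]
t 21.0833 pos [0.4698 0.1173 0.004 ] yaw -2.7515 d [-0.0008 -0.0009  0.001 ] rot [-0.0002  0.0007  0.0017] F [-0.7196  1.2675 -0.0549] w 0.599
```

```bash
python3 inch.py '0 0 0.001 0 0 0 0.6; 0 0 0.001 0 0 0 0; 0 0 0.001 0 0 0 0; 0 0 0.001 0 0 0 0; 0 0 0.001 0 0 0 0' >/dev/null; python3 inch.py '0 0 0 0 0 0 0; 0 0 0 0 0 0 0; 0 0 0 0 0 0 0; 0 0 0 0 0 0 0; 0 0 0 0 0 0 0'>/dev/null;  python3 inch.py '0 0 0 0 0 0 0; 0 0 0 0 0 0 0; 0 0 0 0 0 0 0'; python3 inch.py '0 0 -0.01 0 0 0 0; 0 0 -0.03 0 0 0 0; 0 0 -0.06 0 0 0 0; 0 0 -0.1 0 0 0 0; 0 0 -0.1 0 0 0 0' >/dev/null; python3 d.py 0.6219 -0.0384 0.1 3.3136
```

```text
time: 22.17
eef_pos: [0.4695, 0.1173, 0.0028]
eef_rot: [-0.609, 3.082, -0.0]
force: [-1.8, -0.4, 5.2]
width: 0.129
gripper_force: 58.6
t 22.5833 pos [0.4719 0.1175 0.1082] yaw -2.7513 d [-0.0793 -0.2012  0.0092] rot [-0.0014  0.007   0.2182] F [1.7821 0.3741 1.1594] w 0.135
```

```bash
python3 inch.py '-0.015 -0.038 0.003 0 0 0.04 0; -0.03 -0.076 0.003 0 0 0.08 0; -0.045 -0.114 0.003 0 0 0.12 0; -0.06 -0.152 0.003 0 0 0.17 0; -0.075 -0.19 0.003 0 0 0.218 0' >/dev/null; python3 inch.py '-0.004 -0.011 0 0 0 0 0; -0.004 -0.011 0 0 0 0 0; -0.004 -0.011 0 0 0 0 0;-0.004 -0.011 0 0 0 0 0' >/dev/null;  python3 d.py 0.6217 -0.0384 0.0315 3.3136
```

```text
t 23.3333 pos [ 0.6161 -0.0393  0.0995] yaw -2.9688 d [-0.0057 -0.0002  0.068 ] rot [ 0.0005 -0.0007  0.0008] F [-0.7893  0.6811 -0.8419] w 0.136
```

```bash
python3 inch.py '-0.005 0 0.02 0 0 0 0; -0.005 0 0.04 0 0 0 0; -0.005 0 0.05 0 0 0 0; -0.005 0 0.06 0 0 0 0; -0.005 0 0.065 0 0 0 0' >/dev/null; python3 inch.py '0 0 0 0 0 0 0; 0 0 0 0 0 0 0; 0 0 0 0 0 0 0';  python3 d.py 0.6217 -0.0384 0.0315 3.3136
```

```text
time: 24.0
eef_pos: [0.6223, -0.0392, 0.0354]
eef_rot: [-0.27, 3.129, -0.001]
force: [-0.5, -0.5, -0.8]
width: 0.132
gripper_force: 58.8
t 24.0 pos [ 0.6223 -0.0392  0.0354] yaw -2.9694 d [0.0004 0.0009 0.0039] rot [-0.0004  0.0011  0.0002] F [-0.4947 -0.4924 -0.8336] w 0.132
```

```bash
python3 inch.py '0 0.0005 0.002 0 0 0 0; 0 0.0005 0.004 0 0 0 0; 0 0.0005 0.0045 0 0 0 0; 0 0.0005 0.0045 0 0 0 0';  python3 inch.py '0 0 0 0 0 0 0.3; 0 0 0 0 0 0 0.3; 0 0 0 0 0 0 0.3;0 0 0 0 0 0 0.3'; python3 inch.py '0 0 -0.02 0 0 0 0.3; 0 0 -0.05 0 0 0 0.3; 0 0 -0.09 0 0 0 0.3; 0 0 -0.13 0 0 0 0.3'>/dev/null; python3 inch.py '0.04 0 -0.01 0 0 0 0.3; 0.08 0 -0.02 0 0 0 0.3; 0.12 0 -0.03 0 0 0 0.3; 0.16 0 -0.04 0 0 0 0.3; 0.2 0 -0.04 0 0 0 0.3'; python3 inch.py '0.04 0 -0.01 0 0 0 0.3; 0.08 0 -0.02 0 0 0 0.3; 0.08 0 -0.03 0 0 0 0.3'>/dev/null
python3 - <<'E'
from h import *
a=ctrl.capture("top")[150:230,300:440,::-1];b=ctrl.capture("side")[165:275,310:430,::-1]
cv2.imwrite("pics/f1.png",np.hstack([cv2.resize(a,None,fx=3,fy=3,interpolation=cv2.INTER_CUBIC),np.zeros((240,10,3),np.uint8)]))
A=cv2.resize(a,None,fx=3,fy=3,interpolation=cv2.INTER_CUBIC); B=cv2.resize(b,None,fx=3,fy=3,interpolation=cv2.INTER_CUBIC)
c=np.zeros((330,780,3),np.uint8); c[:240,:420]=A; c[:,420:]=B; cv2.imwrite("pics/f1.png",c)
E
```

```text
time: 24.33
eef_pos: [0.6224, -0.0379, 0.0316]
eef_rot: [-0.271, 3.128, 0.002]
force: [-3.5, 6.7, 17.0]
width: 0.13
gripper_force: 60.5
time: 24.67
eef_pos: [0.6218, -0.0388, 0.0301]
eef_rot: [0.27, -3.13, 0.0]
force: [-0.2, 0.8, -0.2]
width: 0.296
gripper_force: 0.0
time: 25.42
eef_pos: [0.4235, -0.0732, 0.2013]
eef_rot: [-0.27, 3.128, -0.002]
force: [0.7, -1.0, 1.6]
width: 0.303
gripper_force: 0.0
```

View pics/f1.png

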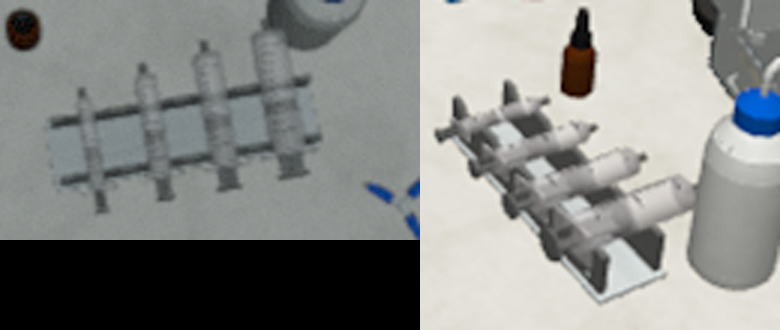

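All four are seated in the right order. I'll check the ends numerically from the top crop: plunger ends D (101,211), C (165,199), B (230,187), A (293,176); nozzle tips D (82,89), C (143,66), B (204,42), A (269,21).

```bash
python3 - <<'E'
from h import *
np.set_printoptions(precision=4,suppress=True)
t=pose("top"); c=np.array([.640,-.1174]); w=.172; M=np.array([[np.cos(w),np.sin(w)],[-np.sin(w),np.cos(w)]])
for k,z,L,p,n in [("A",.0462,.114,(293,176),(269,21)),("B",.042,.106,(230,187),(204,42)),("C",.0384,.096,(165,199),(143,66)),("D",.0349,.086,(101,211),(82,89))]:
    a,b=[M@(plane(t,np.array(q)/3+(300,150),z)[:2]-c) for q in(p,n)]
    print(k,"plunger",a,"nozzle",b,"origin est",a[0]+.025,b[0]-L,"yaw",np.arctan2(*(b-a)[::-1]).round(3))
E
```

```text
A plunger [-0.0552 -0.0801] nozzle [ 0.0771 -0.0842] origin est -0.030162198923937344 -0.03691398312102272 yaw -0.031
B plunger [-0.0551 -0.0271] nozzle [ 0.0693 -0.0275] origin est -0.03008575519799226 -0.03667740767949827 yaw -0.004
C plunger [-0.0556  0.028 ] nozzle [0.0584 0.0265] origin est -0.030584457318487246 -0.03764290499273941 yaw -0.013
D plunger [-0.0562  0.0825] nozzle [0.0482 0.0805] origin est -0.031232745246037634 -0.03780165459791201 yaw -0.019
```

```bash
python3 -c "
from plant import ctrl
print(ctrl.observe()['qvel']); print(ctrl.finish_job())"
```

```text
[ 0.02869785  0.05283976 -0.00387768 -0.04748919  0.00263111  0.01208925]
the job is handed in; nothing more can be done
None
```

I laid all four syringes in the rack in order, largest by the wash bottle, and handed the job in at about 26 s; my last top-camera check put each one in its notch within tolerance, but the judge's verdict wasn't shown.

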